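# Roll the roller home against the sprung stop

## Robot

A 7-joint arm with a two-finger parallel gripper is mounted at the origin on a cart in front of the work surface, level with it; the furniture and walls round the work are solid. World frame = base frame: x ahead of the robot, y to its left, z up, the work surface at z = 0. Lengths are in m, angles in rad, forces in N, time in s.
With the tool pointing down it reaches from about 0.425 to 0.925 m from the base axis. Payload 6.8 kg.
Tool frame: the origin (TCP) lies midway between the tips of the shut fingers; the grasp point (between the pads) lies 19 mm behind it; z points along the fingers, y is the direction in which the jaws open and shut (so a half turn about z gives the same grasp; the last joint's range is limited). The gripper opens to 88 mm and grips with 3 to 60 N. Pads are 20 mm wide; open, the fingers measure 115 mm over their backs; the gripper's body (75 mm by 178 mm) begins 61 mm behind the grasp point.
Start: joints at [-1.359, 0.477, 0.022, 1.555, -0.011, 1.109, -0.083], TCP at [0.212, 0.641, 0.223] pointing down, gripper open.
Joint ranges: [-2.96, 2.96], [-0.34, 2.1], [-1.41, 1.46], [0.24, 2.44], [-1.37, 4.51], [0.17, 1.92], [-2.96, 2.96]. Speed limits (rad/s): [2.39, 2.39, 3.14, 3.14, 3.14, 3.14, 3.14].

## Interface

Orientations are given as a rotation vector (axis times angle).
In Python, from plant import telemetry, imaging, arm, nets gives the robot as it stands. The module is installed in compiled form; this text tells all that it offers.
- The arm moves only by the tool arm_command, never from a script. Its argument "deltas" is a list of rows, each a list of 2 entries, a list of its own where there are three numbers: the shift along the tool's x, y, z in m, then the turn about the tool's z in rad. In form: [[[x, y, z], turn], ...]. A call has exactly 5 rows; each row is the pose to reach, as a shift and turn from the pose commanded when the call began, along the tool's axes at that moment; what a row does not reach only later rows make up. A row lasts 1/8 s, in which the tool goes at most 62.5 mm and 10.7 degrees, less where a joint would pass 70% of its speed; a pose out of reach is approached as far as the arm can. A call with a gripper value outside its range is refused whole. "jaw" is the opening, from 0 (shut) to 1 (fully open), set as the call begins (left out, the last holds). The fingers move at their own pace and stop on an object; the grip force is fixed at half the most. Time passes only in rows, so rows that repeat a pose let the fingers close, or fill a call up. It gives the time, the measured TCP pose, the force and the opening at its end, in the units of the state.
- telemetry.observe(): the state, without advancing time (a new reading comes with each control period).
- imaging.snapshot(name): name is "scene" or "top" or "wrist"; returns the picture (420x560x3 uint8, blue, green, red); there is no depth.
- imaging.camera_model(name): a dict with "K" (3x3 intrinsics, pixels), "R" (3x3) and "t" (3): a world point X has camera coordinates R X + t. Camera axes: x right, y down, z forward; pixel columns grow to the right and rows downward; lengths in m; the calibration is good to about 2 mm. The wrist camera is an equidistant fisheye: a pixel r from the principal point sees the ray r / f radians off the axis. A picture is of the moment at which its call begins: read the wrist's pose just before it. camera_model takes no time and is no camera call; for the wrist camera it gives the pose at the moment of the call.
- arm.job_done(): hands the job in, once; it reports no verdict.
Trained networks look in the newest picture that a camera, given by its name, has taken for a name from the list of things; names that differ only in an ending like _2 or _b are one class to them, and where a whole thing is asked for, a point or a joint stands for the part that bears it (a point fixed in the world has none). Each returns a list of dicts, best first, with "confidence" (0 to 1); they miss things now and then, are a little off and sometimes report something else, mostly with a low value. They report only what shows in the picture. A call takes as long as a camera call. They do not tell look-alikes from the thing itself.
- nets.masks_of(camera, label): "region" (420x560 bool, what is visible of it) and "rect" ([left, top, width, height] as shares, 0 to 1, of the picture: columns of its width, rows of its height, round what is visible of it).
- nets.tip_of(camera, label): "at" ([column, row] as shares, 0 to 1, of the picture: columns of its width, rows of its height: a listed point, or the origin of a listed thing).
The state is a dict: "time_s": time; "qpos": joint angles; "joint_vel": joint speeds; "joint_efforts": joint torques, N m; "eef_pos": TCP position; "orientation": TCP orientation; "ft_force": force on the tool from outside, world axes, zero at the start; "ft_torque": the same for the moment, N m; "opening": finger opening in m.
Only numpy, scipy, OpenCV 4.12 (cv2) and the standard library are available. Lean on these libraries where they do the work, as an engineer would, in place of code of your own. Each camera call takes 0.05 s, during which the arm holds its last target.

## Task

Pick up the short brown bakelite strip from the bench and, using one end of it as a pusher, gently roll the aluminium roller along its track up to the sprung anvil of the end stop, never touching the roller with the gripper or lifting it off the track. With the strip, press the roller against the anvil with a steady push of about 6 N for about a second (never more than 14 N), then ease off slowly so that the roller stays resting against the anvil, and lay the strip down flat on the bench without dropping it, leaving the dish, the bronze collar and the tape roll where they are.

Things in the scene. Friction and masses are not known exactly. Their poses are not given: they have to be found in the camera images.
- track: Low aluminium roller track, 96 x 290 mm, bolted to the bench. Origin: centre of its underside, on the bench. Its y axis runs along the track the way the roller must travel, from a low lip (y = -127 mm, 22 mm high) to the end stop. Grey floor 64 mm wide, 16 mm above the bench. Guide rails at x = +-35 mm, 24 mm high, guide the roller's ends with 1.7 mm clearance each side.
- track_knee (a point): Point on the middle line of the track's floor, 30 mm past the track's origin, where the level floor ends; axes as the track's. Beyond it the floor dips toward the end stop at 5 degrees (2.6 mm lower after 30 mm), so that past this point the roller runs the last few centimetres by itself until it meets the anvil, and then rests on it.
- roller_center (a point): Centre of the plain aluminium roller: a cylinder of 44 mm diameter, 60 mm long, about 0.25 kg (varies), axis across the track (the point turns as it rolls). On the level floor its centre is 38 mm above the bench. It starts at rest on the level floor, 40 to 80 mm before the track's origin. It rolls almost freely: pushing it takes well under 1 N until it meets the anvil.
- endstop: Dark steel end stop block, 50 x 26 mm, top 54 mm above the bench, fixed at the track's far end (origin 128 mm past the track's). Origin: under the centre of the block, at bench level; axes as the track's. It carries the sprung anvil, which faces the roller.
- anvil_zone (a point): Middle of the range of the anvil, an 18 mm steel button, 35 mm above the bench; axes as the track's. Its stem is set by hand and the setting is not measured: its face lies within 9 mm before or behind this point along the track, and the resting roller's centre 22 mm before the face. It gives 0.4 mm per newton from first touch, bottoms at 6 mm (15 N), and throws the roller back if let go suddenly.
- strip_center (a point): Centre (half-way up) of the brown bakelite strip, a flat bar 28 mm wide, 120 mm long, 11 mm thick, about 0.14 kg, lying flat on the bench right of the track, its long side along the point's y axis. Grip it across its width near the middle; held level and lengthwise over the track, behind the roller and above rails and lip, its end (28 x 11 mm) pushes the roller.
- dish: Bystander: shallow clear dish, 70 mm across and 14 mm high, on the bench beyond the track. Origin: centre of its underside.
- collar_a: Bystander: bronze collar, 26 mm across and 10 mm high, on the bench between strip and track, toward the robot. Origin: centre of its underside.
- tape: Bystander: roll of green marking tape, 61 mm across and 18 mm high, lying on the bench on the robot's side of the track. Origin: centre of its underside.
There are look-alikes about, which are no part of the job. What is shaped like the part that bears roller_center but green or red is not meant.

How it is judged:
By the outcome, as a careful person would: the job done as asked, in the order asked, and still so for the second after the job is handed in, with the robot touching nothing.
It also fails if it takes over 64 s, if anything falls off the work surface, if the arm or the gripper's body presses on something with over 40 N, if the wrist force passes 120 N, or if a joint passes its speed limit or range.

## Working session

There is one attempt and no reset: what is moved stays moved. The work goes in short steps, Python scripts to look and compute and a tool call to move; the robot and the scene stay as the last step left them, time stands still between calls to the robot, and variables do not carry over. Pictures are saved under pics/ and viewed, and the job is handed in when it is done.

Besides the shell and the picture viewer there is one more tool, called after ">>>" as name([rows], argument=value, ...), one row to a line, values as JSON. arm_command: Moves the arm, as the interface text tells. Its arguments: {"type":"object","properties":{"deltas":{"type":"array","items":{"type":"array"}},"jaw":{"type":"number"}},"required":["deltas"]}

```bash
mkdir -p pics; ls
cat > h.py <<'E'
import numpy as np, cv2
from scipy.spatial.transform import Rotation as R
from plant import telemetry, imaging, arm, nets
def px2w(cam,u,v,z):
    m=imaging.camera_model(cam);K=np.array(m["K"]);Rm=np.array(m["R"]);t=np.array(m["t"])
    if cam=="wrist":
        d=np.array([(u-K[0,2])/K[0,0],(v-K[1,2])/K[1,1]]);r=np.linalg.norm(d)
        ray=np.array([*(d/max(r,1e-9)*np.sin(r)),np.cos(r)])
    else: ray=np.linalg.solve(K,np.array([u,v,1.]))
    o=-Rm.T@t; w=Rm.T@ray
    return o+w*(z-o[2])/w[2]
def w2px(cam,X):
    m=imaging.camera_model(cam);K=np.array(m["K"]);c=np.array(m["R"])@X+np.array(m["t"])
    if cam=="wrist":
        r=np.hypot(c[0],c[1]);th=np.arctan2(r,c[2]);return np.array([K[0,2]+K[0,0]*th*c[0]/r,K[1,2]+K[1,1]*th*c[1]/r])
    p=K@c;return p[:2]/p[2]
E
python3 - <<'E'
from h import *
np.set_printoptions(precision=4,suppress=True)
for c in ["scene","top"]:
    im=imaging.snapshot(c);cv2.imwrite(f"pics/{c}0.png",im)
    m=imaging.camera_model(c);print(c,-np.array(m["R"]).T@m["t"],m["K"][0][0])
    for l,z in [("track",0),("track_knee",.016),("roller_center",.038),("endstop",0),("anvil_zone",.035),("strip_center",.0055),("dish",0),("collar_a",0),("tape",0)]:
        for r in nets.tip_of(c,l)[:4]:
            u,v=r["at"][0]*560,r["at"][1]*420
            print(l,round(r["confidence"],2),round(u,1),round(v,1),px2w(c,u,v,z)[:2])
s=telemetry.observe();print(s)
E
```

```text
pics
scene [ 0.1351 -0.3698  0.7139] 513.1118747641974
track 0.72 243.1 187.6 [0.5114 0.3541]
track 0.64 261.3 226.3 [0.4849 0.2361]
track_knee 0.75 257.5 206.8 [0.4986 0.2727]
roller_center 0.86 273.0 223.1 [0.4889 0.1994]
roller_center 0.83 152.4 199.9 [0.3245 0.378 ]
roller_center 0.63 275.0 148.0 [0.6146 0.3919]
endstop 0.86 238.2 183.4 [0.5093 0.3713]
endstop 0.72 187.2 271.5 [0.3144 0.21  ]
anvil_zone 0.77 246.7 187.9 [0.4986 0.314 ]
strip_center 0.7 323.5 315.7 [0.4623 0.0004]
dish 0.61 318.4 189.0 [0.6429 0.2659]
collar_a 0.58 252.8 317.9 [0.3635 0.0623]
tape 0.73 187.5 268.9 [0.3174 0.2152]
top [0.3112 0.1725 0.928 ] 459.0422902803344
track_knee 0.87 231.6 201.7 [0.4953 0.2743]
roller_center 0.79 163.8 283.0 [0.3339 0.4006]
roller_center 0.73 169.2 140.0 [0.6203 0.3994]
roller_center 0.59 268.5 202.2 [0.4889 0.1989]
endstop 0.85 187.0 198.2 [0.5072 0.3683]
anvil_zone 0.82 207.8 194.6 [0.5065 0.3196]
anvil_zone 0.57 267.6 199.2 [0.4955 0.2007]
strip_center 0.87 364.9 216.9 [0.4621 0.0038]
strip_center 0.4 336.6 264.8 [0.3659 0.0648]
dish 0.67 237.9 135.6 [0.6412 0.2638]
tape 0.67 257.7 285.5 [0.3274 0.2229]
{'time_s': 1.0, 'qpos': array([-1.3591,  0.477 ,  0.0224,  1.5554, -0.0115,  1.1093, -0.0831]), 'joint_vel': array([ 0.0002, -0.0002,  0.0001, -0.0016, -0.0027,  0.0017, -0.0006]), 'joint_efforts': array([  0.0006, -58.2728,   1.5329, -27.2933,  -0.0546,   0.01  ,
        -0.    ]), 'eef_pos': array([0.2122, 0.6408, 0.2227]), 'orientation': array([-0.5003, -3.1015, -0.0001]), 'ft_force': array([ 0.411 , -0.5818, -0.1844]), 'ft_torque': array([ 0.0172,  0.0198, -0.0403]), 'opening': 0.08781749666994579}
```

View pics/scene0.png

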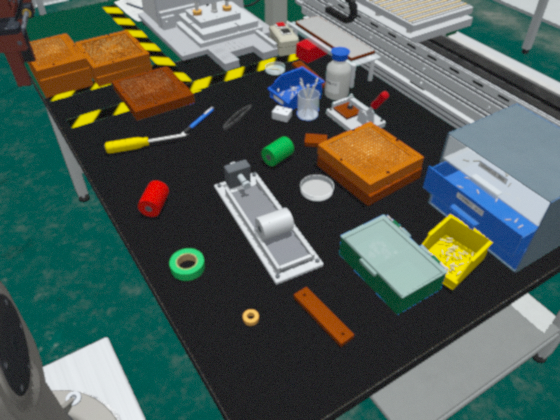

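View pics/top0.png

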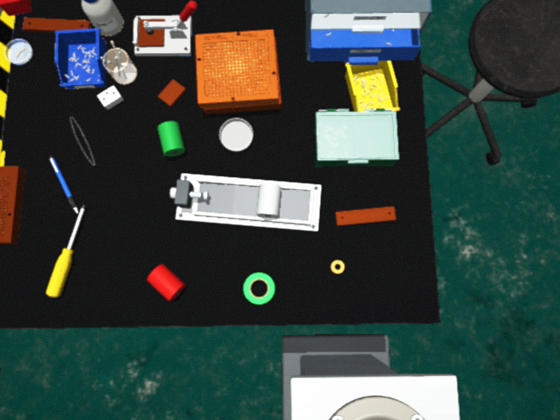

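The top view shows the aluminium roller at (269,200) on the track, with the green (172,138) and red (166,283) look-alikes off it. The strip is at (366,216); a similar strip lies far off at (57,25), and there is a brown block at (172,92). My choices are the strip at (366,216) and the roller at (269,200). Next I'll refine the strip and track geometry and check a close crop.

Run:
```python
from h import *
np.set_printoptions(precision=4,suppress=True)
for c in ["top","scene"]:
    im=imaging.snapshot(c)
    if c=="top":
        cv2.imwrite("pics/crop1.png",cv2.resize(im[150:270,160:420],None,fx=3,fy=3,interpolation=cv2.INTER_CUBIC))
    for l,z in [("strip_center",.011),("track",.01),("endstop",.054),("roller_center",.038)]:
        for r in nets.masks_of(c,l)[:3]:
            m=r["region"];ys,xs=np.nonzero(m)
            P=np.array([px2w(c,x,y,z)[:2] for x,y in zip(xs,ys)])
            rc=cv2.minAreaRect((P*1000).astype(np.float32))
            mu=P.mean(0);w,V=np.linalg.eigh(np.cov(P.T))
            print(c,l,round(r["confidence"],2),len(xs),"pxc",xs.mean().round(1),ys.mean().round(1),"mean",mu,"ax",V[:,1],"rect",np.round(rc[0],1),np.round(rc[1],1),round(rc[2],1))
```

```text
top strip_center 0.66 887 pxc 365.3 215.6 mean [0.4638 0.004 ] ax [-0.0809  0.9967] rect [463.6   3.5] [ 31.9 122.7] 4.1Traceback (most recent call last):
  File "<stdin>", line 10, in <module>
  File "h.py", line 5, in px2w
    m=imaging.camera_model(cam);K=np.array(m["K"]);Rm=np.array(m["R"]);t=np.array(m["t"])
ValueError: time passes only in moves, steps and waits
```

View pics/crop1.png

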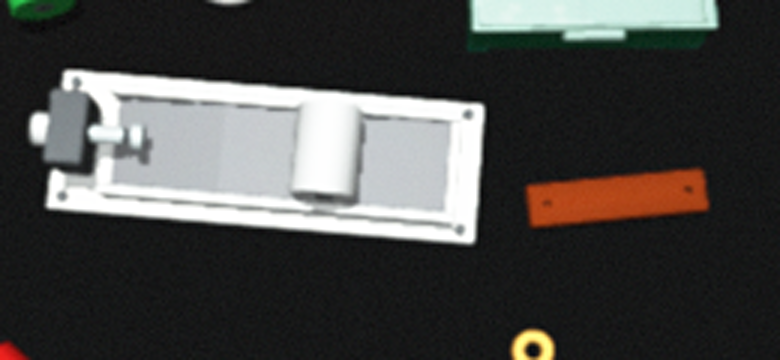

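The crop confirms both choices: a grey roller in the track and the brown strip with two holes. I'll cache the camera models and redo the measurement.

```bash
python3 - <<'E'
s=open('h.py').read()
s=s.replace("def px2w",'''_c={}
def cm(cam):
    if cam not in _c: _c[cam]=imaging.camera_model(cam)
    return _c[cam]
def px2w''',1).replace("m=imaging.camera_model(cam);","m=cm(cam);")
open('h.py','w').write(s)
E
python3 - <<'E'
from h import *
np.set_printoptions(precision=4,suppress=True)
# manual corners of crop (3x, offset 160,150): track base plate corners
f=lambda x,y:((x+.5)/3+160-.5,(y+.5)/3+150-.5)
for n,pts,z in [("track",[(65,70),(484,103),(474,244),(46,208)],.006),("strip",[(526,185),(703,169),(709,210),(531,228)],.011)]:
    P=np.array([px2w("top",*f(*p),z)[:2] for p in pts]);print(n,P,"c",P.mean(0),"sides",np.linalg.norm(P-np.roll(P,-1,0),axis=1))
    d=P[0]+P[3]-P[1]-P[2] if n=="track" else P[0]+P[3]-P[1]-P[2];d/=np.linalg.norm(d);print("dir",d,np.degrees(np.arctan2(-d[0],d[1])))
for c in ["top","scene"]:
    im=imaging.snapshot(c)
    for l,z in [("strip_center",.011),("track",.01),("endstop",.054),("roller_center",.038)]:
        for r in nets.masks_of(c,l)[:3]:
            m=r["region"];ys,xs=np.nonzero(m)
            P=np.array([px2w(c,x,y,z)[:2] for x,y in zip(xs,ys)])
            rc=cv2.minAreaRect((P*1000).astype(np.float32))
            mu=P.mean(0);w,V=np.linalg.eigh(np.cov(P.T))
            print(c,l,round(r["confidence"],2),len(xs),"pxc",xs.mean().round(1),ys.mean().round(1),"mean",mu,"ax",V[:,1],"rect",np.round(rc[0],1),np.round(rc[1],1),round(rc[2],1))
print(telemetry.observe()["time_s"])
E
```

```text
track [[0.5594 0.3801]
 [0.532  0.0913]
 [0.4344 0.1008]
 [0.463  0.3904]] c [0.4972 0.2406] sides [0.2901 0.0981 0.291  0.097 ]
dir [0.0963 0.9953] -5.528235828836436
strip [[ 0.4735  0.0649]
 [ 0.4828 -0.0553]
 [ 0.4547 -0.0577]
 [ 0.4441  0.0626]] c [0.4638 0.0036] sides [0.1206 0.0283 0.1208 0.0295]
dir [-0.0827  0.9966] 4.744212971865369
top strip_center 0.56 825 pxc 365.5 215.9 mean [0.4632 0.0035] ax [-0.0872  0.9962] rect [463.2   4. ] [ 29.8 120.4] 4.9
top track 0.71 5652 pxc 244.3 202.2 mean [0.4953 0.2492] ax [0.1147 0.9934] rect [496.8 248.3] [304.8  95.6] 84.2
top endstop 0.64 575 pxc 185.4 193.9 mean [0.5044 0.3601] ax [0.1891 0.982 ] rect [500.7 356.6] [66.6 54. ] 56.2
top roller_center 0.77 707 pxc 170.9 138.3 mean [0.6239 0.3961] ax [-0.9545 -0.2981] rect [624.1 396.3] [73.9 43.1] 14.8
top roller_center 0.71 826 pxc 165.7 281.8 mean [0.3361 0.397 ] ax [0.6963 0.7178] rect [336.8 397.4] [69.  44.7] 46.1
top roller_center 0.65 701 pxc 268.7 199.9 mean [0.4936 0.1985] ax [-0.9958  0.0917] rect [493.8 198.5] [43.6 66.2] 84.2
scene strip_center 0.55 1181 pxc 323.4 316.4 mean [ 0.4588 -0.0026] ax [-0.0729  0.9973] rect [458.5  -0. ] [ 31.2 123.4] 4.8
scene track 0.79 5100 pxc 264.7 224.1 mean [0.4897 0.2355] ax [0.1266 0.992 ] rect [493.4 260.3] [346.  100.9] 84.4
scene endstop 0.97 662 pxc 238.0 174.6 mean [0.4939 0.3393] ax [0.462  0.8869] rect [492.4 341.3] [90.8 52.7] 59.8
scene roller_center 0.78 866 pxc 273.9 223.5 mean [0.49   0.1978] ax [-0.9688 -0.2477] rect [491.2 197.5] [61.2 77. ] 82.4
scene roller_center 0.73 760 pxc 153.3 198.4 mean [0.328  0.3816] ax [0.5567 0.8307] rect [328.8 382.5] [100.7  47.9] 49.2
scene roller_center 0.65 601 pxc 277.7 151.1 mean [0.614  0.3796] ax [-0.8454 -0.5342] rect [615.1 379.7] [97.  56.6] 17.4
1.65
```

```bash
cat >> h.py <<'E'
TC=np.array([0.4970,0.2405]);TD=np.array([0.0963,0.9953]);TX=np.array([TD[1],-TD[0]])
def st():
    s=telemetry.observe();return s,np.array(s["eef_pos"]),R.from_rotvec(s["orientation"]).as_matrix()
def go(target,ydir=None,cmd=None):
    s,p,M=st()
    d=M.T@(np.array(target)-p);out=f"t={s['time_s']:.2f} p={p.round(4)} delta tool={d.round(4)}"
    if ydir is not None:
        y=M.T@np.array([*ydir,0.]); a=np.arctan2(-y[0],y[1]); a=(a+np.pi/2)%np.pi-np.pi/2
        out+=f" turn={a:.4f}"
    print(out)
E
python3 - <<'E'
from h import *
np.set_printoptions(precision=4,suppress=True)
s,p,M=st();print(M)
sd=np.array([-0.084,0.9965]); 
go([0.4635,0.0038,0.12],[sd[1],-sd[0]])
# anvil face from crop px
f=lambda x,y:((x+.5)/3+160-.5,(y+.5)/3+150-.5)
for p in [(143,135),(147,135)]:
  w=px2w("top",*f(*p),.036)[:2]-TC;print("anvil along",w@TD,"lat",w@TX)
w=px2w("top",*f(327,150),.05)[:2]-TC;print("roller",w@TD,w@TX)
E
```

```text
[[-0.9493  0.3144 -0.    ]
 [ 0.3144  0.9493 -0.0001]
 [ 0.     -0.0001 -1.    ]]
t=1.65 p=[0.2122 0.6408 0.2226] delta tool=[-0.4388 -0.5257  0.1027] turn=1.1669
anvil along 0.08044905818776273 lat 0.0014297059492227725
anvil along 0.07780696225659424 lat 0.001648647544123504
roller -0.04264295292022972 -0.0014256495722360838
```

>>> arm_command([
  [[-0.036,-0.043,0],0.17],
  [[-0.072,-0.086,0],0.34],
  [[-0.108,-0.129,0],0.51],
  [[-0.144,-0.172,0],0.68],
  [[-0.18,-0.215,0],0.85],
], jaw=1)

```text
time_s: 2.28
eef_pos: [0.3161, 0.3785, 0.2229]
orientation: [-1.742, -2.614, -0.001]
ft_force: [1.8, 0.6, -0.3]
opening: 0.0878
```

Run:
```python
from h import *
go([0.4635,0.0038,0.12],[0.9965,0.084])
```

```text
t=2.27 p=[0.3161 0.3785 0.2229] delta tool=[-0.4026 -0.0083  0.1027] turn=0.3112
```

>>> arm_command([
  [[-0.055,-0.001,0],0.1],
  [[-0.11,-0.003,0],0.2],
  [[-0.165,-0.004,0.0],0.31],
  [[-0.22,-0.005,0.0],0.31],
  [[-0.275,-0.006,0.0],0.31],
])

```text
time_s: 2.9
eef_pos: [0.4179, 0.123, 0.2231]
orientation: [-2.118, -2.32, -0.002]
ft_force: [1.2, -0.0, 0.8]
opening: 0.0879
```

Run:
```python
from h import *
go([0.4635,0.0038,0.12],[0.9965,0.084])
```

```text
t=2.90 p=[0.4179 0.123  0.2231] delta tool=[-0.123   0.0345  0.103 ] turn=0.0071
```

>>> arm_command([
  [[-0.045,0.012,0.02],0.007],
  [[-0.09,0.025,0.04],0.007],
  [[-0.123,0.0345,0.06],0.007],
  [[-0.123,0.0345,0.083],0.007],
  [[-0.123,0.0345,0.083],0.007],
])

```text
time_s: 3.52
eef_pos: [0.4618, 0.0047, 0.1387]
orientation: [-2.126, -2.311, 0.004]
ft_force: [-0.6, 0.2, 0.0]
opening: 0.0875
```

Run:
```python
from h import *
np.set_printoptions(precision=4,suppress=True)
s,p,M=st();im=imaging.snapshot("wrist");cv2.imwrite("pics/w1.png",im)
for r in nets.masks_of("wrist","strip_center")[:2]:
    ys,xs=np.nonzero(r["region"]);P=np.array([px2w("wrist",x,y,.011)[:2] for x,y in zip(xs,ys)])
    rc=cv2.minAreaRect((P*1000).astype(np.float32));print(r["confidence"],len(xs),rc,P.mean(0))
for r in nets.tip_of("wrist","strip_center")[:2]:
    u,v=r["at"][0]*560,r["at"][1]*420;print(r["confidence"],u,v,px2w("wrist",u,v,.0055))
go([0.4635,0.0038,0.002],[0.9965,0.084])
```

```text
0.88 3706 ((463.85699462890625, 4.483917236328125), (28.82664680480957, 120.45248413085938), 4.821082592010498) [0.4634 0.0068]
0.44 54 ((321.30462646484375, 189.69802856445312), (3.2984914779663086, 21.685443878173828), 84.96619415283203) [0.3214 0.1903]
0.86 278.824 200.214 [0.4629 0.0032 0.0055]
t=3.67 p=[0.4633 0.0057 0.1404] delta tool=[-0.002  -0.0001  0.1384] turn=0.0007
```

View pics/w1.png

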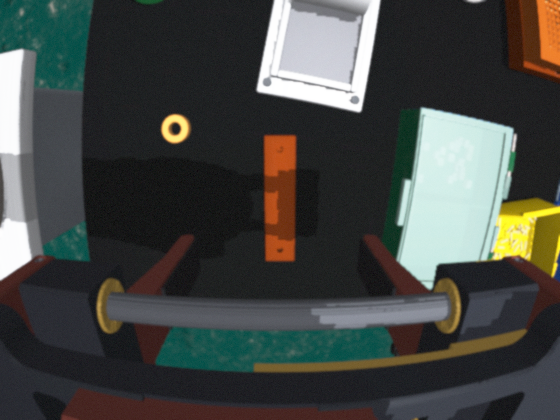

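The wrist view shows the strip at (280,198) between the open fingers, and its centre and yaw agree with the top view. Going down.

>>> arm_command([
  [[-0.002,0,0.05],0],
  [[-0.002,0,0.095],0],
  [[-0.002,0,0.125],0],
  [[-0.002,0,0.137],0],
  [[-0.002,0,0.137],0],
])

```text
time_s: 4.3
eef_pos: [0.4635, 0.0036, 0.0031]
orientation: [2.126, 2.313, 0.001]
ft_force: [-0.2, -0.3, 0.4]
opening: 0.0877
```

Run:
```python
from h import *
go([0.4635,0.0038,0.003],[0.9965,0.084])
```

```text
t=4.30 p=[0.4635 0.0036 0.0031] delta tool=[0.0002 0.     0.0001] turn=0.0003
```

>>> arm_command([
  [[0,0,0],0],
  [[0,0,0],0],
  [[0,0,0],0],
  [[0,0,0],0],
  [[0,0,0],0],
], jaw=0)

```text
time_s: 4.92
eef_pos: [0.463, 0.0033, 0.0027]
orientation: [-2.126, -2.313, -0.0]
ft_force: [0.5, -0.3, -0.0]
opening: 0.0414
```

>>> arm_command([
  [[0,0,0],0],
  [[0,0,-0.005],0],
  [[0,0,-0.02],0],
  [[0,0,-0.035],0],
  [[0,0,-0.045],0],
])

```text
time_s: 5.55
eef_pos: [0.4635, 0.0034, 0.0491]
orientation: [2.126, 2.312, 0.002]
ft_force: [0.9, 0.0, -1.0]
opening: 0.0274
```

Run:
```python
from h import *
g=TC-0.150*TD
go([g[0],g[1],0.0365],[0.9953,-0.0963])
```

```text
t=5.55 p=[0.4635 0.0034 0.0491] delta tool=[0.0859 0.0264 0.0126] turn=0.1805
```

Gripped at 27.4 mm, but the lift began just as the fingers closed, so I need to check how the strip sits.

Run:
```python
from h import *
np.set_printoptions(precision=4,suppress=True)
im=imaging.snapshot("wrist");cv2.imwrite("pics/w2.png",im)
im=imaging.snapshot("scene");cv2.imwrite("pics/s2.png",cv2.resize(im[200:400,200:440],None,fx=3,fy=3,interpolation=cv2.INTER_CUBIC))
s,p,M=st();print(p,s["opening"],s["ft_force"],s["ft_torque"])
```

```text
[0.4639 0.0035 0.049 ] 0.027566051187043472 [-0.0053  0.0159 -1.7444] [-0.076  -0.0051  0.0285]
```

View pics/w2.png

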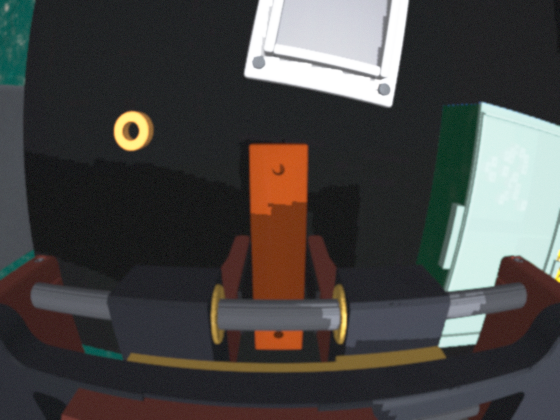

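View pics/s2.png

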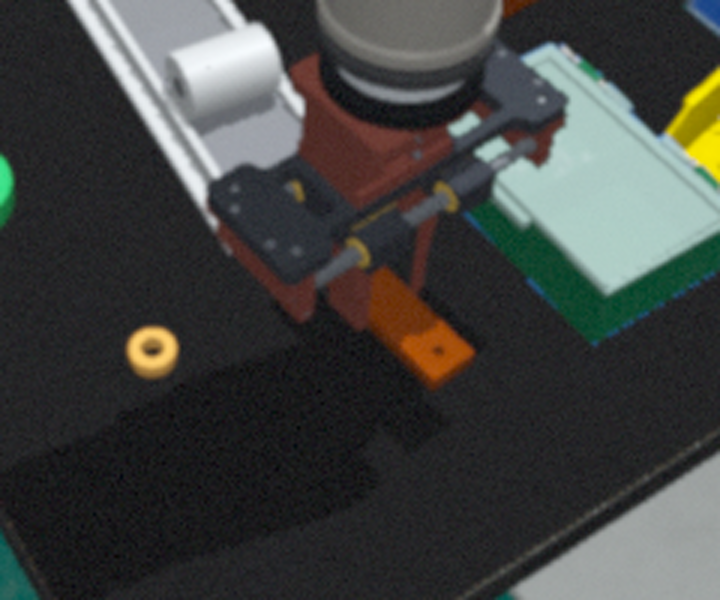

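The wrist view shows the strip held centrally, with its front end at row 144 and its rear end at row 349. I'll work out its height and pitch from the width of each end.

Run:
```python
from h import *
np.set_printoptions(precision=4,suppress=True)
im=cv2.imread("pics/w2.png")
b,g,r=[im[...,i].astype(float) for i in range(3)]
m=(r-b>45)&(r>60); m[:, :245]=0;m[:,312:]=0
for y in [140,142,144,146,148,160,200,230,335,340,345,348,350,352]:
    xs=np.nonzero(m[y])[0];print(y,(xs.min(),xs.max(),len(xs)) if len(xs) else None)
for z in [.05,.052,.054,.056,.058,.06,.062]:
    F=[px2w("wrist",x,144,z) for x in (249.5,308)];B=[px2w("wrist",x,349,z) for x in (255.5,302.5)]
    print(z,np.linalg.norm(F[0]-F[1])*1e3,np.linalg.norm(B[0]-B[1])*1e3,((F[0]+F[1])/2)[:2],((B[0]+B[1])/2)[:2],"len",np.linalg.norm(F[0]+F[1]-B[0]-B[1])*500)
```

```text
140 None
142 None
144 (np.int64(250), np.int64(306), 57)
146 (np.int64(249), np.int64(308), 60)
148 (np.int64(248), np.int64(308), 61)
160 (np.int64(249), np.int64(308), 60)
200 (np.int64(250), np.int64(307), 58)
230 (np.int64(251), np.int64(305), 55)
335 (np.int64(254), np.int64(302), 49)
340 (np.int64(254), np.int64(302), 49)
345 (np.int64(255), np.int64(302), 48)
348 (np.int64(255), np.int64(301), 47)
350 None
352 None
0.05 29.10564488758149 29.699650352714958 [0.4582 0.0634] [ 0.4691 -0.0615] len 125.40456303709006
0.052 28.746270469362475 29.33294160573332 [0.4582 0.0635] [ 0.4689 -0.0599] len 123.85616264749079
0.054 28.386896051143456 28.966232858751734 [0.4582 0.0637] [ 0.4688 -0.0582] len 122.30776225789157
0.056 28.027521632924326 28.599524111770148 [0.4582 0.0638] [ 0.4686 -0.0565] len 120.7593618682923
0.058 27.66814721470531 28.232815364788564 [0.4582 0.0639] [ 0.4685 -0.0548] len 119.21096147869306
0.06 27.30877279648629 27.866106617806924 [0.4582 0.0641] [ 0.4683 -0.0531] len 117.66256108909383
0.062 26.94939837826722 27.499397870825398 [0.4581 0.0642] [ 0.4682 -0.0515] len 116.11416069949456
```

>>> arm_command([
  [[0.02,0.006,0.0],0.05],
  [[0.043,0.013,0.0],0.1],
  [[0.065,0.02,0.0],0.18],
  [[0.086,0.0264,0.006],0.18],
  [[0.086,0.0264,0.014],0.18],
])

```text
time_s: 6.28
eef_pos: [0.4824, 0.0931, 0.033]
orientation: [-2.32, -2.118, -0.001]
ft_force: [-0.4, -0.7, -1.4]
opening: 0.0276
```

Run:
```python
from h import *
np.set_printoptions(precision=4,suppress=True)
g=TC-0.150*TD
im=imaging.snapshot("wrist");cv2.imwrite("pics/w3.png",im)
im=imaging.snapshot("scene");cv2.imwrite("pics/s3.png",cv2.resize(im[150:350,180:420],None,fx=3,fy=3,interpolation=cv2.INTER_CUBIC))
go([g[0],g[1],0.035],[0.9953,-0.0963])
s,p,M=st();print(s["ft_force"],(p[:2]-TC)@TD,(p[:2]-TC)@TX)
```

```text
t=6.38 p=[0.481  0.0905 0.0325] delta tool=[ 0.0009  0.0015 -0.0025] turn=0.0015
[-0.3498 -0.8233 -2.4445] -0.15087562925990786 -0.0014822060721634872
```

View pics/w3.png

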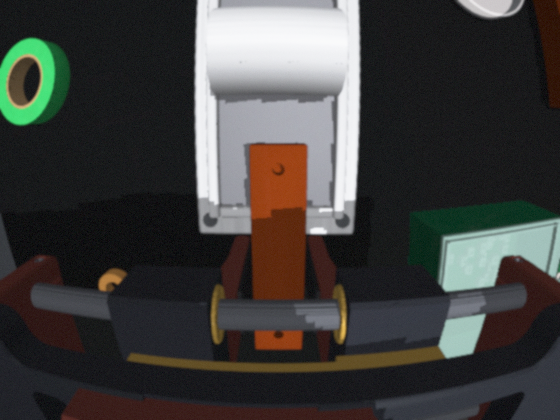

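View pics/s3.png

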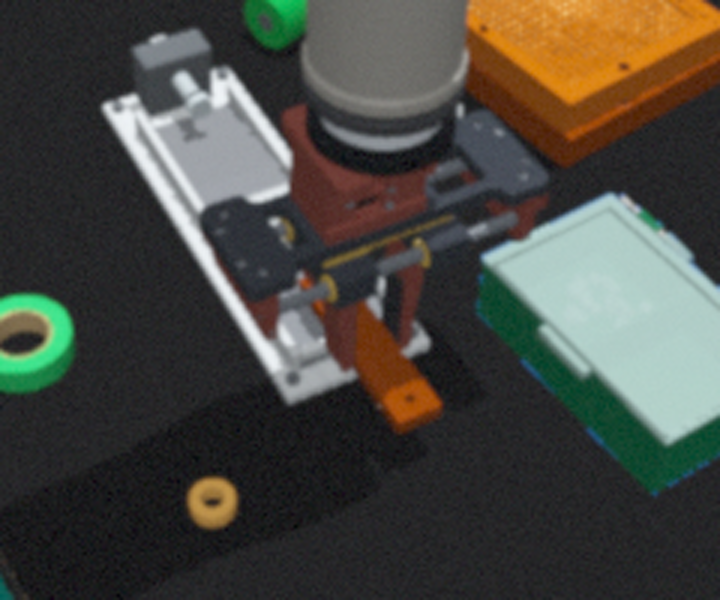

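The strip is parallel to the track and centred on it, with the roller at rows 10–95 ahead of the end. Raising 2.5 mm and approaching.

>>> arm_command([
  [[0.003,0.001,-0.0025],0],
  [[0.008,0.0015,-0.0025],0],
  [[0.013,0.0015,-0.0025],0],
  [[0.018,0.0015,-0.0025],0],
  [[0.021,0.0015,-0.0025],0],
])

```text
time_s: 7.0
eef_pos: [0.4856, 0.1124, 0.0362]
orientation: [-2.325, -2.113, -0.0]
ft_force: [-0.2, -0.1, -1.9]
opening: 0.0277
```

>>> arm_command([
  [[0.002,0,0],0],
  [[0.004,0,0],0],
  [[0.006,0,0],0],
  [[0.009,0,0],0],
  [[0.012,0,0],0],
])

```text
time_s: 7.62
eef_pos: [0.4868, 0.1241, 0.0362]
orientation: [-2.326, -2.112, -0.0]
ft_force: [0.7, -0.1, -1.3]
opening: 0.0276
```

Run:
```python
from h import *
np.set_printoptions(precision=4,suppress=True)
im=imaging.snapshot("wrist");cv2.imwrite("pics/w4.png",im)
s,p,M=st();print(s["time_s"],p,s["ft_force"],(p[:2]-TC)@TD,(p[:2]-TC)@TX,M.T@np.array([*TD,0]))
```

```text
7.675 [0.4868 0.1246 0.0361] [ 0.8688  0.4528 -2.0146] -0.11635837449900427 0.0010226454793988426 [0.9999 0.001  0.0003]
```

View pics/w4.png

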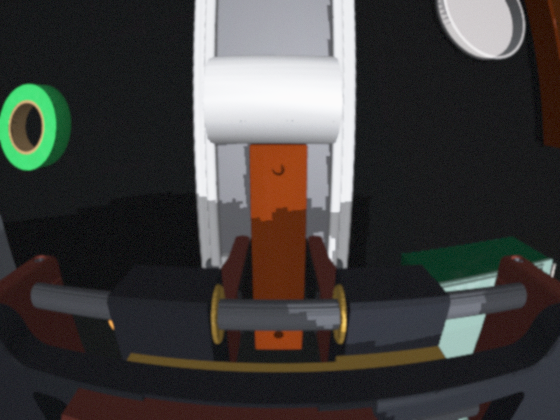

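The strip end (row 145) has just met the roller (lower edge at row 143). Rolling on gently.

>>> arm_command([
  [[0.003,0,0],0],
  [[0.006,0,0.0],0],
  [[0.009,0,0.001],0],
  [[0.012,0,0.001],0],
  [[0.015,0,0.001],0],
])

```text
time_s: 8.3
eef_pos: [0.4882, 0.139, 0.0351]
orientation: [-2.325, -2.112, 0.0]
ft_force: [0.1, -0.7, -1.9]
opening: 0.0278
```

>>> arm_command([
  [[0.003,0,0],0],
  [[0.006,0,0],0],
  [[0.009,0,0],0],
  [[0.012,0,0],0],
  [[0.015,0,0],0],
])

```text
time_s: 8.93
eef_pos: [0.4896, 0.1539, 0.0351]
orientation: [-2.325, -2.112, 0.0]
ft_force: [0.0, -0.5, -2.0]
opening: 0.0276
```

>>> arm_command([
  [[0.003,0,0],0],
  [[0.006,0,0],0],
  [[0.009,0,0],0],
  [[0.012,0,0],0],
  [[0.015,0,0],0],
])

```text
time_s: 9.55
eef_pos: [0.4911, 0.1689, 0.0352]
orientation: [2.326, 2.112, 0.0]
ft_force: [-0.2, -0.8, -2.0]
opening: 0.0274
```

Run:
```python
from h import *
np.set_printoptions(precision=4,suppress=True)
im=imaging.snapshot("wrist");cv2.imwrite("pics/w5.png",im)
s,p,M=st();print(s["time_s"],p,s["ft_force"],(p[:2]-TC)@TD,(p[:2]-TC)@TX)
```

```text
9.6 [0.4911 0.1694 0.0351] [ 0.0435  1.0224 -1.4659] -0.0713743013203999 0.0009703975818156533
```

View pics/w5.png

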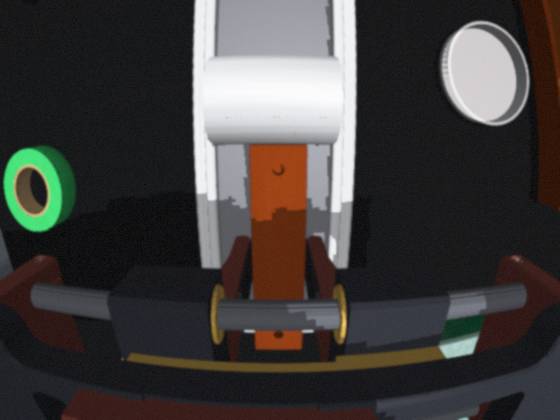

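>>> arm_command([
  [[0.003,0,0],0],
  [[0.006,0,0],0],
  [[0.009,0,0],0],
  [[0.012,0,0],0],
  [[0.015,0,0],0],
])

```text
time_s: 10.22
eef_pos: [0.4925, 0.1838, 0.0351]
orientation: [2.325, 2.112, -0.0]
ft_force: [0.2, -0.4, -0.9]
opening: 0.0276
```

>>> arm_command([
  [[0.002,0,0],0],
  [[0.004,0,0],0],
  [[0.006,0,0],0],
  [[0.007,0,0],0],
  [[0.008,0,0],0],
])

```text
time_s: 10.85
eef_pos: [0.4933, 0.1916, 0.0352]
orientation: [2.326, 2.112, 0.0]
ft_force: [1.0, -0.6, -0.5]
opening: 0.0278
```

Run:
```python
from h import *
np.set_printoptions(precision=4,suppress=True)
im=imaging.snapshot("wrist");cv2.imwrite("pics/w6.png",im)
s,p,M=st();print(s["time_s"],p,s["ft_force"],(p[:2]-TC)@TD,(p[:2]-TC)@TX)
```

```text
10.9 [0.4933 0.1917 0.0352] [ 0.2056  0.1742 -1.6723] -0.04889927613225089 0.0009990206876130646
```

View pics/w6.png

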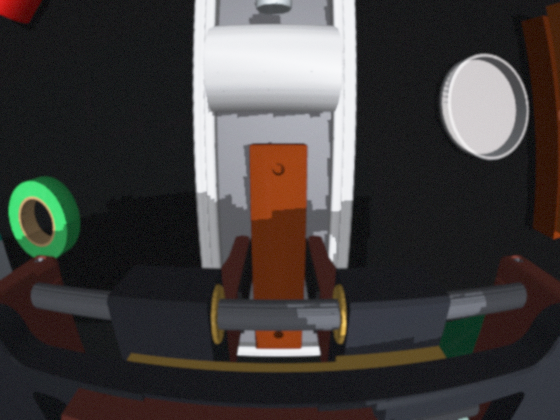

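The roller has passed the knee and is running ahead by itself (lower edge at row 112, anvil button at row 3). I'll wait for it to settle and average a force baseline meanwhile.

```bash
cat >> h.py <<'E'
def favg(n=10,cam="wrist"):
    F=[];D3=np.array([*TD,0.])
    for i in range(n):
        im=imaging.snapshot(cam);F.append(np.array(telemetry.observe()["ft_force"]))
    F=np.array(F);print("F mean",F.mean(0).round(2),"along",(F@D3).mean().round(2),"sd",(F@D3).std().round(2),telemetry.observe()["time_s"]);return im
E
python3 - <<'E'
from h import *
np.set_printoptions(precision=4,suppress=True)
im=favg(20);cv2.imwrite("pics/w7.png",im)
s,p,M=st();print(p,(p[:2]-TC)@TD)
E
```

```text
F mean [ 0.01  0.03 -1.61] along 0.03 sd 0.48 11.9
[0.4933 0.1915 0.0351] -0.04910032221415972
```

View pics/w7.png

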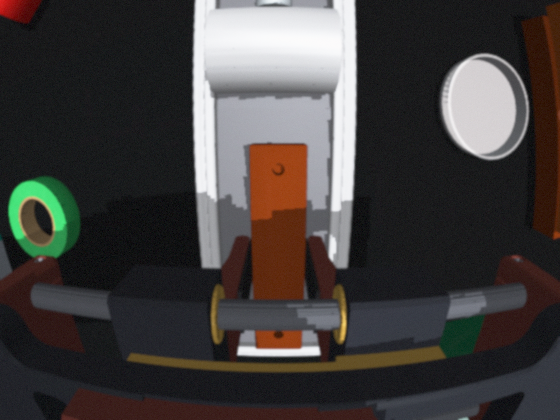

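>>> arm_command([
  [[0.004,0,0.0005],0],
  [[0.009,0,0.001],0],
  [[0.014,0,0.0015],0],
  [[0.018,0,0.0015],0],
  [[0.02,0,0.0015],0],
])

```text
time_s: 12.52
eef_pos: [0.4952, 0.2119, 0.0336]
orientation: [-2.325, -2.113, -0.0]
ft_force: [0.6, 0.7, -1.1]
opening: 0.0278
```

>>> arm_command([
  [[0.001,0,0],0],
  [[0.0015,0,0],0],
  [[0.002,0,0],0],
  [[0.0025,0,0],0],
  [[0.003,0,0],0],
])

```text
time_s: 13.15
eef_pos: [0.4955, 0.2144, 0.0337]
orientation: [-2.326, -2.112, -0.0]
ft_force: [-0.7, -0.6, -2.8]
opening: 0.0274
```

Run:
```python
from h import *
np.set_printoptions(precision=4,suppress=True)
im=favg(5);cv2.imwrite("pics/w8.png",im)
s,p,M=st();print(p,(p[:2]-TC)@TD)
```

```text
F mean [-0.27 -0.03 -1.48] along -0.06 sd 0.46 13.4
[0.4954 0.2144 0.0336] -0.026112700837838104
```

View pics/w8.png

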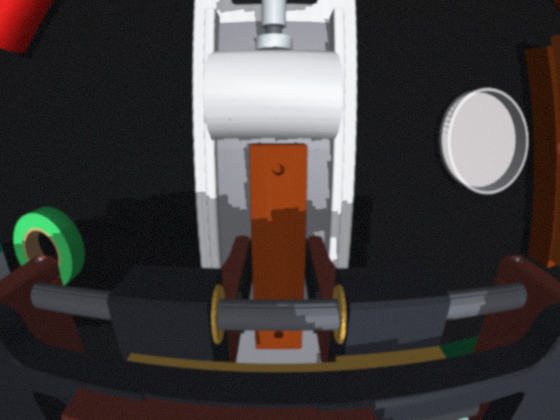

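The roller rests on the anvil button (275,42), with about 3 mm left between roller and strip. Creeping in.

>>> arm_command([
  [[0.0004,0,0],0],
  [[0.0008,0,0],0],
  [[0.0012,0,0],0],
  [[0.0016,0,0],0],
  [[0.002,0,0],0],
])

```text
time_s: 14.02
eef_pos: [0.4957, 0.2165, 0.0337]
orientation: [2.325, 2.112, 0.0]
ft_force: [0.8, 0.0, -1.4]
opening: 0.0277
```

>>> arm_command([
  [[0.0004,0,0],0],
  [[0.0008,0,0],0],
  [[0.0012,0,0],0],
  [[0.0016,0,0],0],
  [[0.002,0,0],0],
])

```text
time_s: 14.65
eef_pos: [0.4958, 0.2178, 0.0336]
orientation: [2.326, 2.111, -0.001]
ft_force: [-0.6, -4.3, -1.2]
opening: 0.0276
```

Run:
```python
from h import *
np.set_printoptions(precision=4,suppress=True)
im=favg(6);cv2.imwrite("pics/w9.png",im)
s,p,M=st();print(p,(p[:2]-TC)@TD)
```

```text
F mean [-0.38 -3.57 -1.15] along -3.59 sd 0.32 14.95
[0.4958 0.218  0.0336] -0.022501835997456074
```

3.6 N so far. Adding about 1.2 mm to reach 6 N, then holding.

>>> arm_command([
  [[0.0004,0,0],0],
  [[0.0008,0,0],0],
  [[0.0012,0,0],0],
  [[0.0012,0,0],0],
  [[0.0012,0,0],0],
])

```text
time_s: 15.58
eef_pos: [0.4958, 0.2189, 0.0335]
orientation: [2.326, 2.111, -0.001]
ft_force: [-0.0, -5.5, -0.9]
opening: 0.0277
```

Run:
```python
from h import *
np.set_printoptions(precision=4,suppress=True)
im=favg(6);cv2.imwrite("pics/w10.png",im)
s,p,M=st();print(p,(p[:2]-TC)@TD)
```

```text
F mean [-0.08 -5.62 -1.07] along -5.6 sd 0.42 15.875
[0.4958 0.2189 0.0335] -0.021622377847932053
```

>>> arm_command([
  [[0.0002,0,0],0],
  [[0.0002,0,0],0],
  [[0.0002,0,0],0],
  [[0.0002,0,0],0],
  [[0.0002,0,0],0],
])

```text
time_s: 16.5
eef_pos: [0.4958, 0.2189, 0.0335]
orientation: [2.326, 2.111, -0.002]
ft_force: [-0.7, -6.9, -0.3]
opening: 0.0277
```

Run:
```python
from h import *
np.set_printoptions(precision=4,suppress=True)
im=favg(10);cv2.imwrite("pics/w11.png",im)
s,p,M=st();print(p,(p[:2]-TC)@TD)
```

```text
F mean [-0.18 -5.95 -1.08] along -5.94 sd 0.51 17.0
[0.4958 0.2189 0.0335] -0.021608310360629854
```

View pics/w11.png

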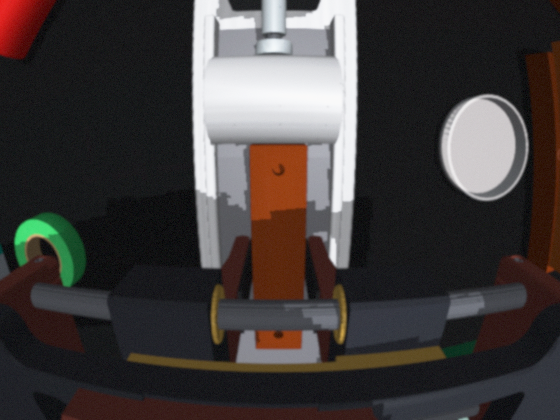

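Held at 5.9 N for over 1 s. Now easing off at about 2 mm/s.

>>> arm_command([
  [[-0.00025,0,0],0],
  [[-0.0005,0,0],0],
  [[-0.00075,0,0],0],
  [[-0.001,0,0],0],
  [[-0.00125,0,0],0],
])

```text
time_s: 17.62
eef_pos: [0.4958, 0.2188, 0.0336]
orientation: [-2.325, -2.112, -0.0]
ft_force: [0.6, -3.4, -2.2]
opening: 0.0279
```

>>> arm_command([
  [[-0.00025,0,0],0],
  [[-0.0005,0,0],0],
  [[-0.00075,0,0],0],
  [[-0.001,0,0],0],
  [[-0.00125,0,0],0],
])

```text
time_s: 18.25
eef_pos: [0.4958, 0.2179, 0.0337]
orientation: [-2.325, -2.113, -0.001]
ft_force: [-0.6, -0.7, -1.4]
opening: 0.0275
```

>>> arm_command([
  [[-0.00025,0,0],0],
  [[-0.0005,0,0],0],
  [[-0.00075,0,0],0],
  [[-0.001,0,0],0],
  [[-0.00125,0,0],0],
])

```text
time_s: 18.88
eef_pos: [0.4957, 0.2161, 0.0337]
orientation: [-2.325, -2.112, -0.0]
ft_force: [-0.6, -0.9, -1.4]
opening: 0.0277
```

>>> arm_command([
  [[-0.00025,0,0],0],
  [[-0.0005,0,0],0],
  [[-0.00075,0,0],0],
  [[-0.001,0,0],0],
  [[-0.00125,0,0],0],
])

```text
time_s: 19.5
eef_pos: [0.4955, 0.2148, 0.0336]
orientation: [-2.326, -2.112, 0.0]
ft_force: [-0.5, 0.1, -1.0]
opening: 0.0278
```

>>> arm_command([
  [[-0.0003,0,0],0],
  [[-0.0006,0,0],0],
  [[-0.001,0,0],0],
  [[-0.0015,0,0],0],
  [[-0.002,0,0],0],
])

```text
time_s: 20.12
eef_pos: [0.4953, 0.2128, 0.0337]
orientation: [-2.325, -2.112, -0.0]
ft_force: [-0.9, 0.4, -1.2]
opening: 0.0275
```

Run:
```python
from h import *
np.set_printoptions(precision=4,suppress=True)
im=favg(5);cv2.imwrite("pics/w12.png",im)
s,p,M=st();print(p,(p[:2]-TC)@TD)
```

```text
F mean [ 0.5  -0.07 -1.75] along -0.02 sd 0.51 20.375
[0.4953 0.2128 0.0336] -0.02771087080326993
```

View pics/w12.png

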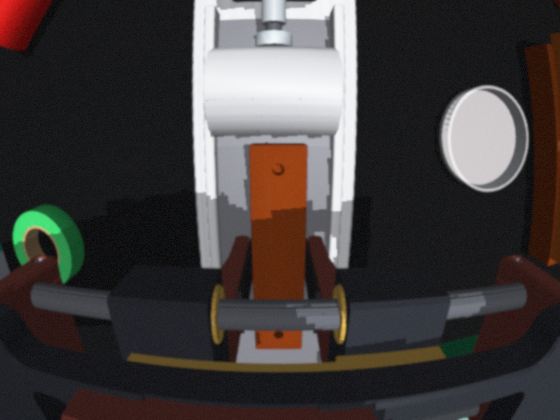

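The roller stays on the anvil (button at (275,38)) and the strip is clear of it with zero force. Straight back along the track with the strip, then lay it down near its old place.

>>> arm_command([
  [[-0.01,0,0],0],
  [[-0.025,0,0],0],
  [[-0.045,0,-0.005],0],
  [[-0.065,0,-0.01],0],
  [[-0.085,0,-0.015],0],
])

```text
time_s: 21.0
eef_pos: [0.4871, 0.1263, 0.0492]
orientation: [2.326, 2.111, 0.0]
ft_force: [-0.7, 0.6, -1.1]
opening: 0.0278
```

>>> arm_command([
  [[-0.025,0.0,0],0],
  [[-0.05,0.0,0],0],
  [[-0.08,0.0,0],0],
  [[-0.11,0.0,0],0],
  [[-0.128,0.0,0],0],
])

```text
time_s: 21.62
eef_pos: [0.4745, -0.0014, 0.049]
orientation: [2.328, 2.11, 0.0]
ft_force: [-0.4, 0.7, -1.3]
opening: 0.0278
```

Run:
```python
from h import *
np.set_printoptions(precision=4,suppress=True)
im=favg(3);cv2.imwrite("pics/w13.png",im)
s,p,M=st();print(s["opening"])
go([0.4650,-0.001,0.0035])
```

```text
F mean [ 0.2  -0.63 -1.77] along -0.61 sd 1.17 21.775
0.027565236700197854
t=21.77 p=[0.4749 0.0002 0.0488] delta tool=[-0.0022 -0.0097  0.0453]
```

View pics/w13.png

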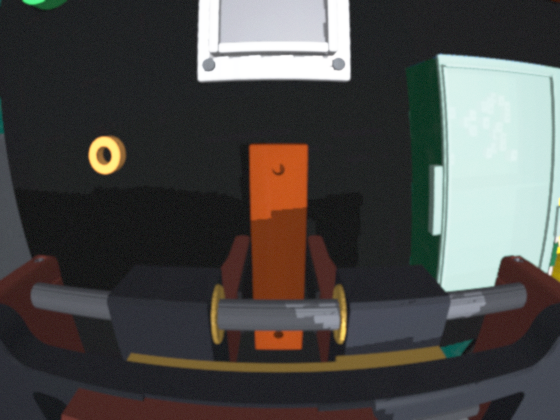

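The bench below the strip is clear. Lowering.

>>> arm_command([
  [[-0.001,-0.005,0.01],0],
  [[-0.002,-0.01,0.022],0],
  [[-0.002,-0.01,0.033],0],
  [[-0.002,-0.01,0.04],0],
  [[-0.002,-0.01,0.043],0],
])

```text
time_s: 22.4
eef_pos: [0.4647, -0.0002, 0.005]
orientation: [-2.325, -2.112, 0.001]
ft_force: [-0.0, -0.1, -1.2]
opening: 0.0279
```

>>> arm_command([
  [[0,0,0.0005],0],
  [[0,0,0.001],0],
  [[0,0,0.0015],0],
  [[0,0,0.002],0],
  [[0,0,0.002],0],
])

```text
time_s: 23.02
eef_pos: [0.4649, -0.0002, 0.0038]
orientation: [2.325, 2.112, 0.001]
ft_force: [0.5, 0.3, 0.4]
opening: 0.0276
```

Run:
```python
from h import *
np.set_printoptions(precision=4,suppress=True)
im=favg(4)
s,p,M=st();print(p)
```

```text
F mean [-0.66  0.08  1.46] along 0.01 sd 0.41 23.225
[ 0.4649 -0.0002  0.0038]
```

The contact force shows the strip resting on the bench. Opening part way.

>>> arm_command([
  [[0,0,0],0],
  [[0,0,0],0],
  [[0,0,0],0],
  [[0,0,0],0],
  [[0,0,0],0],
], jaw=0.6)

```text
time_s: 23.85
eef_pos: [0.4647, -0.0002, 0.0036]
orientation: [-2.325, -2.112, 0.0]
ft_force: [-0.3, 0.4, -0.1]
opening: 0.0528
```

>>> arm_command([
  [[0,0,-0.01],0],
  [[0,0,-0.03],0],
  [[0,0,-0.06],0],
  [[0,0,-0.1],0],
  [[0,0,-0.14],0],
])

```text
time_s: 24.48
eef_pos: [0.4645, -0.0004, 0.1453]
orientation: [-2.326, -2.112, 0.0]
ft_force: [0.3, 0.2, -0.5]
opening: 0.0528
```

Run:
```python
from h import *
np.set_printoptions(precision=4,suppress=True)
im=imaging.snapshot("wrist");cv2.imwrite("pics/w14.png",im)
im=imaging.snapshot("top");cv2.imwrite("pics/t14.png",im)
im=imaging.snapshot("scene");cv2.imwrite("pics/s14.png",im)
s,p,M=st();print(s["time_s"],p,s["opening"],s["ft_force"])
for l,z in [("dish",0),("collar_a",0),("tape",0)]:
    for r in nets.tip_of("scene",l)[:1]:
        u,v=r["at"][0]*560,r["at"][1]*420;print(l,px2w("scene",u,v,z)[:2],u,v)
```

```text
24.625 [0.466  0.0001 0.1456] 0.05247952978886886 [ 0.508   0.4403 -1.9355]
dish [0.6355 0.2636] 316.176 190.89000000000001
collar_a [0.3612 0.0656] 250.6 317.1
tape [0.3146 0.2093] 187.488 271.69800000000004
```

View pics/w14.png

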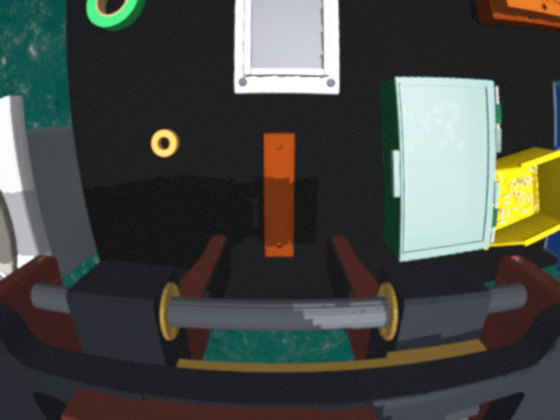

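View pics/t14.png

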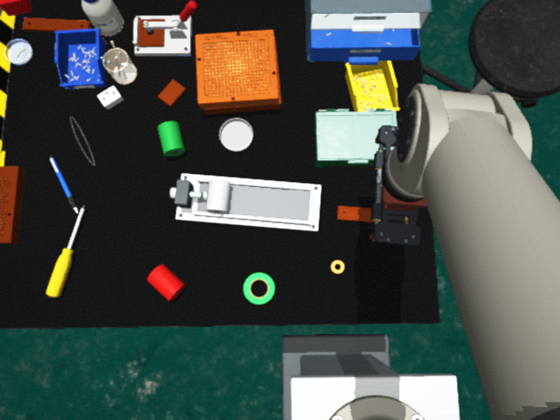

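View pics/s14.png

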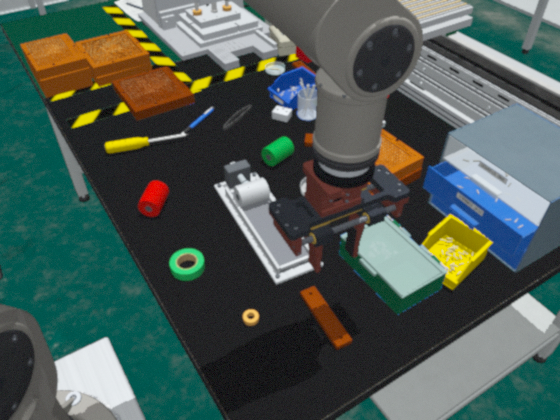

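The strip lies flat at (366,214) in the top view, the roller is against the anvil at (217,195), and the dish, collar and tape are where they were. The arm touches nothing. Handing in.

```bash
python3 -c "
from plant import arm;print(arm.job_done())"
```

```text
the job is handed in; nothing more can be done
None
```

The job is done and handed in at about 24.6 s. I picked up the strip and pushed the roller along the track at about 24 mm/s. Past the knee it ran by itself to the anvil and came to rest there.

- **Press:** I brought the push up to 5.6 N, then held about 5.9 N on average for just over a second. Single force readings carry about 0.5 N of noise; the highest I saw was 6.9 N. I then eased off at about 2 mm/s.
- **Strip:** I set it down under light contact, about 3 N, and released it close to where it started.

**Last checks:**
- In the final pictures the roller is against the anvil button and the strip lies flat and free.
- The gripper is 14 cm up and touching nothing.
- The dish, collar and tape look unmoved in the pictures. The network's positions for them differ by 4 to 8 mm from the first reading. I put that down to detection scatter, as the arm never went near them.

One flaw: I began lifting the strip just as the fingers finished closing. A check afterwards showed it held level and centred.

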